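# Level the appliance stand under load

## Robot

A 6-joint arm with a two-finger parallel gripper is mounted at the origin on a cart in front of the work surface, level with it; the furniture and walls round the work are solid. World frame = base frame: x ahead of the robot, y to its left, z up, the work surface at z = 0. Lengths are in m, angles in rad, forces in N, time in s.
With the tool pointing down it reaches from about 0.35 to 0.775 m from the base axis. Payload 7.3 kg.
Tool frame: the origin (TCP) lies midway between the tips of the shut fingers; the grasp point (between the pads) lies 19 mm behind it (robot.grip_depth is the z of the grasp point in the tool frame, in m); z points along the fingers, y is the line along which they close (so a half turn about z gives the same grasp; the last joint's range is limited). The gripper opens to 92 mm and grips with 3 to 60 N. Pads are 19 mm wide; open, the fingers measure 130 mm over their backs; the gripper's body (75 mm by 190 mm) begins 47 mm behind the grasp point.
Start: joints at [-1.361, 0.342, 1.524, -0, 1.275, -0.146], TCP at [0.183, -0.492, 0.205] pointing down, gripper open.
Joint ranges: [-2.53, 2.53], [-0.77, 2.02], [0.04, 2.7], [-1, 4.14], [0.28, 2.66], [-3.11, 3.11]. Speed limits (rad/s): [2.57, 2.57, 3.14, 3.14, 3.14, 3.14].

## Interface

Orientations are given as [roll, pitch, yaw] about the fixed x, y, z axes, in that order (R = Rz(yaw) Ry(pitch) Rx(roll)).
In Python, from cell import robot, viewer gives the robot as it stands.
- The arm moves only by the tool step_arm, never from a script. Its argument "increments" is a list of rows, each an object with "delta_pos": the shift along the tool's x, y, z in cm, a list of three; "dr": the turn, a rotation vector about the tool's x, y, z in degrees, a list of three; "fingers": the closure, from -1 (fully open) to 1 (shut), so that 0 is half open. In form: [{"delta_pos": [tx, ty, tz], "dr": [wx, wy, wz], "fingers": fingers}, ...]. A call has exactly 5 rows; each row is the pose to reach, as a shift and turn from the pose commanded when the call began, along the tool's axes at that moment; what a row does not reach only later rows make up. A row lasts 1/8 s, in which the tool goes at most 62.5 mm and 10.7 degrees, less where a joint would pass 70% of its speed; a pose out of reach is approached as far as the arm can. A call with a gripper value outside its range is refused whole. The fingers move at their own pace and stop on an object; "newtons" is the grip in N (left out, the last holds). Time passes only in rows, so rows that repeat a pose let the fingers close, or fill a call up. It gives the time, the measured TCP pose, the force, the opening and the grip force at its end, in the units of the state.
- robot.observe(): the state, without advancing time (a new reading comes with each control period).
- viewer.read_camera(name): name is "side" or "top" or "wrist"; returns the picture (480x640x3 uint8, red, green, blue); there is no depth.
- viewer.camera_params(name): a dict with "K" (3x3 intrinsics, pixels), "T" (4x4, takes a point from camera to world coordinates). Camera axes: x right, y down, z forward; pixel columns grow to the right and rows downward; lengths in m; the calibration is good to about 2 mm. A picture is of the moment at which its call begins: read the wrist's pose just before it. camera_params takes no time and is no camera call; for the wrist camera it gives the pose at the moment of the call.
- robot.hand_in(): hands the job in; it is judged then, once.
The state is a dict: "time": time; "qpos": joint angles; "qvel": joint speeds; "joint_efforts": joint torques, N m; "tool_pos": TCP position; "tool_rot": TCP orientation; "contact_force": force on the tool from outside, world axes, zero at the start; "torque": the same for the moment, N m; "opening": finger opening in m; "grip_force": force on a finger pad.
Only numpy, scipy, OpenCV 4.12 (cv2) and the standard library are available. Lean on these libraries where they do the work, as an engineer would, in place of code of your own. Each camera call takes 0.05 s, during which the arm holds its last target. There are 200 camera calls.

## Task

Lay the blue spirit level lengthwise on the dark mat of the wooden appliance stand, upright with its vial on top, and let go of it. Then take hold of the orange knob of the stand's adjustable foot, press the sprung board fully down onto that foot and turn the knob anticlockwise until, with the board pressed down, the bubble stands centred between the two black rings. Finish while still holding the knob and keeping the board pressed down, with the bubble centred; do not let go, and leave the mug, pepper mill and sardine tin alone.

Things in the scene. Friction and masses are not known exactly. Their poses are not given: they have to be found in the camera images.
- stand: Wooden appliance stand on a steel frame, fixed to the worktop. Origin on the worktop under the board's centre, y axis along the board. Board 150 mm (x) by 340 mm (y), 16 mm thick, its top 92 mm up when level. It pivots on a line along x at y = +150 mm, 70 mm up; the adjustable foot with the knob is at y = -120 mm. Pressed down, the knob end starts too low by 0.02 to 0.06 rad.
- mat_mid (a point): Centre of the top face of the dark rubber mat on the board, 45 mm from the board's centre towards the pivot end. Mat 76 mm across (x) and 200 mm along the board (y), 2 mm proud of the wood. Axes tilt with the board: y along the board away from the knob, z up.
- stand_gap (a joint): How far a spring lifts the board off its foot, rad: 0.02 untouched (5 mm at the knob), 0 when pressed fully down on a hard stop. About 6 N down at the knob, with the spirit level on the board, seats it; 8 to 15 N is ample. The tilt of the board = what the knob sets + this gap, so only at 0 does the bubble read true.
- knob_grip (a point): On the axis of the orange knob, at mid height of its grip: a round fluted upright cylinder 36 mm in diameter, 29 mm high (15 mm below to 14 mm above this point). Below it a flange 60 mm across, 5 mm thick. Grip it from above in any direction; press it down by the grip or with the fingertips on the flange. Leans with the board, up to 3.5 degrees.
- foot_knob (a joint): Knob angle, rad, growing anticlockwise seen from above; range -1.6 to 1.6, starts at -1.1 to -0.9. Friction 0.12 N m, stays where left. Each rad anticlockwise raises the knob end by 0.04 rad (10.8 mm at the knob: let the hand rise with it). The angle that levels the board differs each time: -0.4 to 0.4, so 0.5 to 1.5 rad from the start.
- level: Loose blue pocket spirit level, 160 mm long (x axis), 22 mm wide (y), 36 mm high (z), about 0.23 kg. Origin at the centre of its underside. Starts upright on the worktop to the right. In a notch in the middle of its top lies a bright green vial along x, 72 mm long, its axis 27.5 mm above the underside.
- bubble (a joint): Place of the white bubble (16 mm long) along the level's x axis, m; 0 = centred between the two black rings, which stand 10.5 mm either side of the middle. It goes to the higher end, 10 mm for each 0.04 rad of tilt, up to 18 mm, and settles in about 1 s. With the board pressed down, each rad of knob anticlockwise moves it about 10 mm towards the knob end.
- mug: Mug with a leaf pattern, about 78 mm wide and 101 mm high, bystander at the left front; origin under its centre.
- pepper_mill: Dark wooden pepper mill, 58 mm wide, 170 mm high, bystander at the right back; origin under its centre.
- sardine_tin: Flat sardine tin 63x105x25 mm, bystander at the right front; origin under its centre.
Things that resemble listed ones, but are neither listed nor needed, are in the scene too. There is more than one size of the level; the job needs the smaller.

How it is judged:
By the outcome, as a careful person would: the job done as asked, in the order asked, and still so for the second after the job is handed in, while the arm keeps its last pose, push and grip.
It also fails if it takes over 51 s, if anything falls off the work surface, if the arm or the gripper's body presses on something with over 40 N, if the wrist force passes 120 N, or if a joint passes its speed limit or range.

## Working session

There is one attempt and no reset: what is moved stays moved. The work goes in short steps, Python scripts to look and compute and a tool call to move; the robot and the scene stay as the last step left them, time stands still between calls to the robot, and variables do not carry over. Pictures are saved under pics/ and viewed, at most 10 in all, crops included, and the job is handed in when it is done.

Besides the shell and the picture viewer there is one more tool, called after ">>>" in YAML: its name, and indented under it one key for each argument. step_arm: Moves the arm, as the interface text tells. Its arguments: {"type":"object","properties":{"increments":{"type":"array"},"newtons":{"type":"number"}},"required":["increments"]}

```bash
mkdir -p pics; ls
cat > h.py <<'E'
import numpy as np, cv2
from cell import robot, viewer
from scipy.spatial.transform import Rotation as R
def snap(n,f,crop=None,s=1):
    p=viewer.camera_params(n); im=viewer.read_camera(n)
    cv2.imwrite('pics/full_'+f,im[:,:,::-1])
    if crop: im=im[crop[1]:crop[3],crop[0]:crop[2]]
    if s!=1: im=cv2.resize(im,None,fx=s,fy=s,interpolation=cv2.INTER_CUBIC)
    cv2.imwrite('pics/'+f,im[:,:,::-1]); return p
def ray(p,u,v,z):
    K,T=np.array(p['K']),np.array(p['T'])
    d=T[:3,:3]@np.linalg.solve(K,[u,v,1]); o=T[:3,3]
    return o+d*(z-o[2])/d[2]
def proj(p,X):
    K,T=np.array(p['K']),np.array(p['T'])
    c=T[:3,:3].T@(np.array(X)-T[:3,3]); q=K@c; return q[:2]/q[2]
def togo(pos,yaw,s=None):
    # delta in tool axes (cm) and rotvec (deg) to a tool-down pose with tool y along yaw+... R=Rz(yaw)Rx(pi)
    s=s or robot.observe(); Rc=R.from_euler('xyz',s['tool_rot'])
    d=Rc.inv().apply(np.array(pos)-s['tool_pos'])*100
    Rt=R.from_euler('xyz',[np.pi,0,yaw])
    return d.round(2),np.degrees((Rc.inv()*Rt).as_rotvec()).round(1)
E
python3 - <<'E'
from h import *
for n in('side','top'):
    p=snap(n,n+'0.png'); print(n,np.round(p['K'],1).tolist(),np.round(p['T'],3).tolist())
print(robot.observe())
E
```

```text
pics
side [[579.7, 0.0, 317.6], [0.0, 579.7, 236.3], [0.0, 0.0, 1.0]] [[-0.973, -0.097, 0.21, 0.186], [-0.231, 0.451, -0.862, 1.29], [-0.011, -0.887, -0.461, 0.796], [0.0, 0.0, 0.0, 1.0]]
top [[535.5, 0.0, 310.3], [0.0, 535.5, 226.2], [0.0, 0.0, 1.0]] [[0.353, -0.723, 0.593, -0.479], [-0.935, -0.276, 0.22, -0.422], [0.005, -0.633, -0.774, 1.448], [0.0, 0.0, 0.0, 1.0]]
{'time': 0.1, 'qpos': array([-1.36099456e+00,  3.42629929e-01,  1.52488326e+00,  1.85376007e-05,
        1.27540662e+00, -1.46015890e-01]), 'qvel': array([ 0.00064482, -0.00074011, -0.00260044, -0.00077624,  0.00193811,
        0.0010041 ]), 'joint_efforts': array([ 1.67128022e-03, -4.32004559e+01, -2.44694406e+01,  7.19388225e-02,
        5.26062108e-02, -4.03878369e-05]), 'tool_pos': array([ 0.18282721, -0.49173742,  0.20473983]), 'tool_rot': array([-3.14028220e+00, -2.10636294e-04,  3.55812111e-01]), 'contact_force': array([ 0.10176194, -0.3056795 ,  0.83108708]), 'torque': array([ 0.02142098,  0.01600939, -0.02634527]), 'grip_force': 0.0, 'opening': 0.09182489104762766}
```

View pics/top0.png

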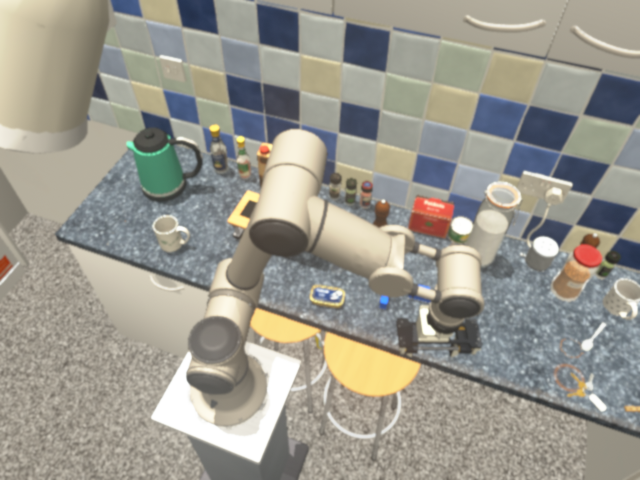

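View pics/side0.png

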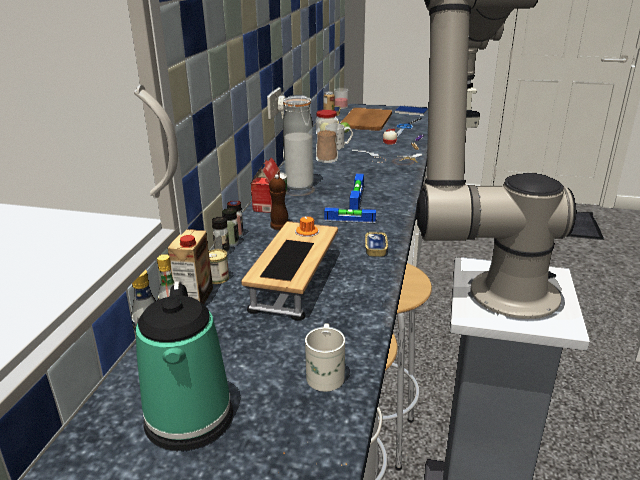

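Run:
```python
import cv2
im=cv2.imread('pics/full_side0.png')
a=cv2.resize(im[165:325,235:405],None,fx=4.4,fy=3.6,interpolation=cv2.INTER_CUBIC)
cv2.imwrite('pics/sidecrop.png',a); print(a.shape)
```

```text
(576, 748, 3)
```

View pics/sidecrop.png

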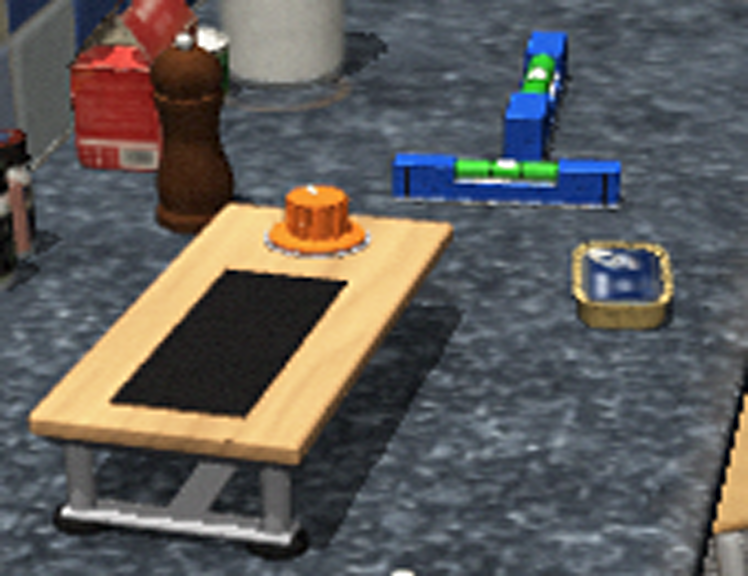

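Run:
```python
from h import *
p=viewer.camera_params('side')
f=lambda a,b,z: ray(p,235+(a+.5)/4.4-.5,165+(b+.5)/3.6-.5,z)
def pr(n,pts,z):
    P=[f(*q,z) for q in pts]; print(n,[x[:2].round(4).tolist() for x in P]); return P
def L(a,b): d=b-a; return round(float(np.hypot(*d[:2])),4), round(float(np.degrees(np.arctan2(d[1],d[0]))),1)
n=pr('near bottom front',[(393,199),(620,207)],0); print(L(*n))
n=pr('near top back',[(397,153),(619,160)],.036); print(L(*n))
n=pr('far top L',[(508,95),(530,33)],.036); print(L(*n))
n=pr('far top R',[(548,97),(568,33)],.036); print(L(*n))
n=pr('mat',[(225,270),(348,282),(248,415),(112,403)],.092); print([L(n[i],n[(i+1)%4]) for i in range(4)], np.mean(n,0))
n=pr('knob top',[(318,196)],.118); pr('flange',[(318,235)],.09)
n=pr('board far L',[(225,205),(453,225)],.082);print(L(*n))
n=pr('board near',[(32,415),(295,450)],.094);print(L(*n))
```

```text
near bottom front [[0.5551, -0.3092], [0.3945, -0.3273]]
(0.1616, -173.6)
near top back [[0.5561, -0.3272], [0.3992, -0.3456]]
(0.1579, -173.3)
far top L [[0.5022, -0.4704], [0.5134, -0.6284]]
(0.1584, -85.9)
far top R [[0.4717, -0.4719], [0.4832, -0.6346]]
(0.1631, -86.0)
mat [[0.5836, 0.0112], [0.508, 0.0138], [0.5164, 0.1998], [0.5907, 0.2011]]
[(0.0756, 178.1), (0.1863, 87.4), (0.0743, 1.0), (0.19, -92.1)] [0.54966625 0.10647076 0.092     ]
knob top [[0.5463, -0.0675]]
flange [[0.5446, -0.0585]]
board far L [[0.6196, -0.1116], [0.4703, -0.1079]]
(0.1493, 178.6)
board near [[0.6258, 0.2271], [0.481, 0.2374]]
(0.1451, 175.9)
```

The near level at px (350,214) is about 160 mm long and 20 mm wide, so it fits the description. The far one at (358,190) is about 30 mm wide and so is the bigger one. I'll confirm this from above with the wrist camera.

Run:
```python
from h import *
s=robot.observe(); p=viewer.camera_params('wrist')
T=np.eye(4); T[:3,:3]=R.from_euler('xyz',s['tool_rot']).as_matrix(); T[:3,3]=s['tool_pos']
print(np.round(np.linalg.inv(T)@np.array(p['T']),3).tolist(), np.round(p['K'],1).tolist(), robot.grip_depth)
print(togo([.476,-.327,.20],np.radians(6.5)))
```

```text
[[0.001, -0.962, -0.273, 0.074], [1.0, 0.001, 0.0, 0.001], [0.0, -0.273, 0.962, -0.18], [0.0, 0.0, 0.0, 1.0]] [[379.7, 0.0, 319.4], [0.0, 379.7, 240.3], [0.0, 0.0, 1.0]] -0.0188
(array([33.22, -5.23,  0.49]), array([-0.1, -0. , 13.9]))
```

>>> step_arm:
  increments:
    - {"delta_pos": [6.2,-1.0,0],"dr": [0,0,7],"fingers": -1}
    - {"delta_pos": [12.4,-2.0,0],"dr": [0,0,13.9],"fingers": -1}
    - {"delta_pos": [18.6,-3,0],"dr": [0,0,13.9],"fingers": -1}
    - {"delta_pos": [24.8,-4,0],"dr": [0,0,13.9],"fingers": -1}
    - {"delta_pos": [31,-5,0.2],"dr": [0,0,13.9],"fingers": -1}

```text
time: 0.72
tool_pos: [0.4563, -0.3368, 0.2032]
tool_rot: [3.141, 0.0, 0.113]
contact_force: [0.2, -0.5, 0.2]
opening: 0.0918
grip_force: 0.0
```

Run:
```python
from h import *
p=snap('wrist','w1.png'); s=robot.observe(); print(s['tool_pos'],s['tool_rot'],s['time'])
```

```text
[ 0.46200859 -0.33204652  0.2026545 ] [-3.13912667 -0.00369976  0.1175952 ] 0.775
```

View pics/w1.png

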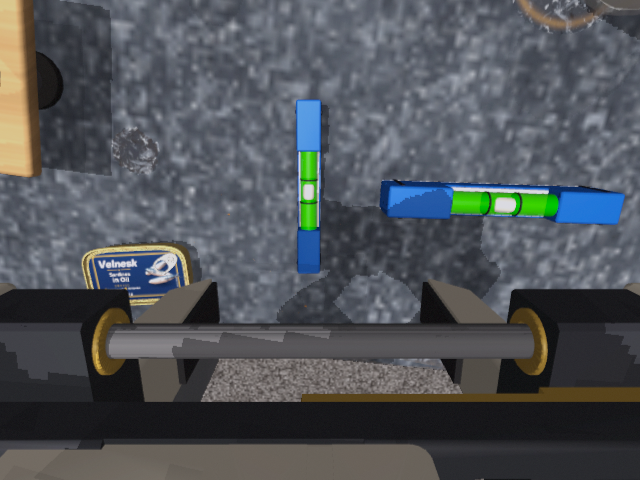

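Two levels show in the wrist view. The one at (309,186) is 172 px by 25 px and the one at (502,203) is 244 px by 32 px. The left one is the smaller, about 160 x 22 mm, so it is the target. The tin is at (137,275) and clear of the grasp.

Run:
```python
from h import *
p=viewer.camera_params('wrist')
# pose of image: rebuild from tool pose then vs now (arm settled since)
s=robot.observe(); print(s['tool_pos'],s['tool_rot'])
Tc=np.linalg.inv(np.block([[R.from_euler('xyz',s['tool_rot']).as_matrix(),np.array(s['tool_pos'])[:,None]],[np.zeros((1,3)),1]]))@np.array(p['T'])
def at(pos,rot): return dict(K=p['K'],T=np.block([[R.from_euler('xyz',rot).as_matrix(),np.array(pos)[:,None]],[np.zeros((1,3)),1]])@Tc)
q=at([.4563,-.3368,.2032],[3.141,0,.113])
im=cv2.imread('pics/w1.png'); m=cv2.inRange(cv2.cvtColor(im,cv2.COLOR_BGR2HSV),(35,60,60),(130,255,255))
sub=np.zeros_like(m); sub[90:280,285:330]=m[90:280,285:330]
n,l,st,c=cv2.connectedComponentsWithStats(sub); k=1+np.argmax(st[1:,4]); print(st[k],c[k])
e=[ray(q,309.5,100,.036),ray(q,309.5,272,.036)]; a,b=e
print(e,np.linalg.norm(a-b),(a+b)/2,np.degrees(np.arctan2(*(a-b)[1::-1])))
w=ray(q,297,125,.036)-ray(q,322,125,.036); print(np.linalg.norm(w))
print(togo([*((a+b)/2)[:2],.005],np.arctan2(*(a-b)[1::-1]),dict(tool_pos=np.array([.46201,-.33205,.20265]),tool_rot=s['tool_rot'])), togo([*((a+b)/2)[:2],.006],np.arctan2(*(a-b)[1::-1]),s))
```

```text
[ 0.46200859 -0.33204652  0.2026545 ] [-3.13912667 -0.00369976  0.1175952 ]
[ 295   99   27  175 3803] [308.27820142 183.40047331]
[array([ 0.55561772, -0.31764457,  0.036     ]), array([ 0.39896036, -0.33444497,  0.036     ])] 0.15755564521631915 [ 0.47728904 -0.32604477  0.036     ] 6.121174220137202
0.021880194876768396
(array([ 1.51, -0.37, 19.77]), array([-0.1, -0.2,  0.6])) (array([ 1.52, -0.37, 19.67]), array([-0.1, -0.2,  0.6]))
```

>>> step_arm:
  increments:
    - {"delta_pos": [2.2,-0.8,3],"dr": [0,0,0],"fingers": 0}
    - {"delta_pos": [2.2,-0.8,9],"dr": [0,0,0],"fingers": 0}
    - {"delta_pos": [2.2,-0.8,14],"dr": [0,0,0],"fingers": 0}
    - {"delta_pos": [2.2,-0.8,18],"dr": [0,0,0],"fingers": 0}
    - {"delta_pos": [2.2,-0.8,19.7],"dr": [0,0,0],"fingers": 0}

```text
time: 1.4
tool_pos: [0.4744, -0.3265, 0.0038]
tool_rot: [-3.138, 0.003, 0.113]
contact_force: [-0.2, -0.7, 0.4]
opening: 0.0477
grip_force: 0.0
```

>>> step_arm:
  increments:
    - {"delta_pos": [0,0,0],"dr": [0,0,0],"fingers": 0.3}
    - {"delta_pos": [0,0,0],"dr": [0,0,0],"fingers": 1}
    - {"delta_pos": [0,0,0],"dr": [0,0,0],"fingers": 1}
    - {"delta_pos": [0,0,0],"dr": [0,0,0],"fingers": 1}
    - {"delta_pos": [0,0,0],"dr": [0,0,0],"fingers": 1}
  newtons: 25

```text
time: 2.02
tool_pos: [0.4765, -0.3281, 0.008]
tool_rot: [3.14, -0.002, 0.113]
contact_force: [-0.2, 1.0, 5.9]
opening: 0.0219
grip_force: 24.9
```

>>> step_arm:
  increments:
    - {"delta_pos": [0,0,-3],"dr": [0,0,0],"fingers": 1}
    - {"delta_pos": [0,0,-8],"dr": [0,0,0],"fingers": 1}
    - {"delta_pos": [0,0,-13],"dr": [0,0,-6],"fingers": 1}
    - {"delta_pos": [0,0,-17],"dr": [0,0,-13],"fingers": 1}
    - {"delta_pos": [0.9,-3,-19.5],"dr": [0,0,-20],"fingers": 1}

```text
time: 2.65
tool_pos: [0.4814, -0.2985, 0.2039]
tool_rot: [3.137, -0.001, 0.464]
contact_force: [0.7, 0.7, -3.1]
opening: 0.0218
grip_force: 24.6
```

Run:
```python
from h import *
s=robot.observe(); print(s['tool_pos'],s['tool_rot'],s['opening'],s['grip_force'],s['qpos'])
# commanded: from (.4773,-.3261,.0057) yaw .113
c=dict(tool_pos=np.array([.4773,-.3261,.0057])+R.from_euler('xyz',[np.pi,0,.113]).apply([.009,-.03,-.195]),tool_rot=[np.pi,0,.113+np.radians(20)])
print(c,togo([.549,.0945,.2],np.radians(88),c))
```

```text
[ 0.48138832 -0.29847236  0.20386832] [ 3.13748527e+00 -9.69524295e-04  4.63711720e-01] 0.021788860840522898 24.608789160847664 [-6.89839446e-01  4.16805365e-01  1.41368511e+00 -8.06037460e-04
  1.30695437e+00  4.17455746e-01]
{'tool_pos': array([ 0.48285981, -0.29527649,  0.2007    ]), 'tool_rot': [3.141592653589793, 0, np.float64(0.4620658503988659)]} (array([ 23.3 , -31.94,   0.07]), array([  0. ,   0. , -61.5]))
```

>>> step_arm:
  increments:
    - {"delta_pos": [3,-4,0],"dr": [0,0,-10],"fingers": 1}
    - {"delta_pos": [6.5,-8.7,0],"dr": [0,0,-20],"fingers": 1}
    - {"delta_pos": [10,-13.4,0],"dr": [0,0,-30],"fingers": 1}
    - {"delta_pos": [13.5,-18.1,0],"dr": [0,0,-40],"fingers": 1}
    - {"delta_pos": [17,-22.8,0],"dr": [0,0,-50],"fingers": 1}

```text
time: 3.28
tool_pos: [0.5317, -0.0152, 0.2016]
tool_rot: [3.141, 0.0, 1.34]
contact_force: [0.6, -0.5, -2.2]
opening: 0.0212
grip_force: 24.6
```

Run:
```python
from h import *
s=robot.observe(); print(s['tool_pos'],s['tool_rot'])
c=dict(tool_pos=np.array([.48286,-.29528,.2007])+R.from_euler('xyz',[np.pi,0,.46207]).apply([.17,-.228,0]),tool_rot=[np.pi,0,.46207+np.radians(50)])
print(c,togo([.549,.0945,.2],np.radians(88),c))
```

```text
[ 0.53168682 -0.01518149  0.20162988] [3.14088220e+00 3.26188323e-04 1.34049657e+00]
{'tool_pos': array([ 0.53338952, -0.01540366,  0.2007    ]), 'tool_rot': [3.141592653589793, 0, np.float64(1.3347346259971649)]} (array([11.05, -1.05,  0.07]), array([ -0. ,   0. , -11.5]))
```

>>> step_arm:
  increments:
    - {"delta_pos": [4,-0.4,0],"dr": [0,0,-6],"fingers": 1}
    - {"delta_pos": [8,-0.8,0],"dr": [0,0,-11.5],"fingers": 1}
    - {"delta_pos": [11.05,-1.05,0.1],"dr": [0,0,-11.5],"fingers": 1}
    - {"delta_pos": [11.05,-1.05,0.1],"dr": [0,0,-11.5],"fingers": 1}
    - {"delta_pos": [11.05,-1.05,0.1],"dr": [0,0,-11.5],"fingers": 1}

```text
time: 3.9
tool_pos: [0.5471, 0.0925, 0.2004]
tool_rot: [-3.142, 0.001, 1.536]
contact_force: [0.2, -1.0, -2.4]
opening: 0.0214
grip_force: 24.6
```

Run:
```python
from h import *
s=robot.observe(); print(s['tool_pos'],s['tool_rot']); p=snap('wrist','w2.png')
import json; json.dump(dict(K=np.array(p['K']).tolist(),T=np.array(p['T']).tolist()),open('w2.json','w'))
```

```text
[0.54712595 0.09251119 0.20035647] [-3.14150212e+00  6.88570293e-04  1.53580486e+00]
```

View pics/w2.png

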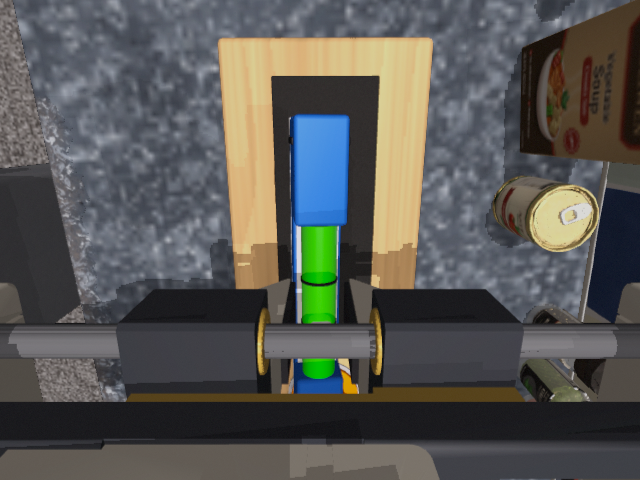

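The mat's pivot-end edge is at v=76 (u 272 to 379) and the board's end is at v=38 (u 219 to 433). The level sits over the mat, slightly to the left of its centreline.

Run:
```python
from h import *
import json; p=json.load(open('w2.json'))
L=lambda a,b:np.round(a-b,4)
m1,m2=ray(p,272,76,.094),ray(p,379,76,.094); b1,b2=ray(p,219,38,.092),ray(p,433,38,.092)
s1,s2=ray(p,277,230,.092),ray(p,375.5,230,.092)
c1,c2=ray(p,232,230,.09),ray(p,420,230,.09)
for a in(m1,m2,b1,b2,s1,s2,c1,c2): print(a.round(4))
print(np.linalg.norm(m1-m2),np.linalg.norm(b1-b2),np.linalg.norm(s1-s2),np.linalg.norm(c1-c2))
mm,bm,sm,cm=[(a+b)/2 for a,b in((m1,m2),(b1,b2),(s1,s2),(c1,c2))]
print(mm,bm,sm,cm,np.degrees(np.arctan2(*(bm-cm)[1::-1])),np.degrees(np.arctan2(*(mm-sm)[1::-1])))
print('level top end',ray(p,295,116,.2-.006+.036),ray(p,346,116,.230))
im=cv2.cvtColor(cv2.imread('pics/w2.png'),cv2.COLOR_BGR2GRAY)
for v in(60,90,230): print(v,[int(u) for u in np.where(np.abs(np.diff(im[v,200:450].astype(int)))>25)[0]+200])
```

```text
[0.5183 0.2045 0.094 ]
[0.593  0.2019 0.094 ]
[0.4834 0.2301 0.092 ]
[0.6301 0.225  0.092 ]
[0.5144 0.0931 0.092 ]
[0.5915 0.0905 0.092 ]
[0.4787 0.0938 0.09  ]
[0.6269 0.0888 0.09  ]
0.0746965760102275 0.1467248273041443 0.07715261002351798 0.14827733454670344
[0.55566258 0.20319611 0.094     ] [0.55675382 0.22755938 0.092     ] [0.55296721 0.09181185 0.092     ] [0.55278265 0.09130827 0.09      ] 88.33052948688706 88.61377807261194
level top end [0.54118589 0.17170025 0.23      ] [0.56037777 0.17104415 0.23      ]
60 [218, 431]
90 [220, 221, 270, 271, 377, 378, 379, 428, 429]
230 [231, 276, 290, 291, 292, 293, 294, 295, 296, 300, 336, 338, 372, 373, 417]
```

>>> step_arm:
  increments:
    - {"delta_pos": [0,0.5,3],"dr": [0,0,-0.4],"fingers": 1}
    - {"delta_pos": [0,0.5,6],"dr": [0,0,-0.4],"fingers": 1}
    - {"delta_pos": [0,0.5,8.5],"dr": [0,0,-0.4],"fingers": 1}
    - {"delta_pos": [0,0.5,9.6],"dr": [0,0,-0.4],"fingers": 1}
    - {"delta_pos": [0,0.5,9.6],"dr": [0,0,-0.4],"fingers": 1}

```text
time: 4.58
tool_pos: [0.5522, 0.0921, 0.1042]
tool_rot: [-3.141, 0.0, 1.542]
contact_force: [-0.3, 0.5, -2.6]
opening: 0.0216
grip_force: 24.6
```

>>> step_arm:
  increments:
    - {"delta_pos": [0,0,0.1],"dr": [0,0,0],"fingers": 1}
    - {"delta_pos": [0,0,0.2],"dr": [0,0,0],"fingers": 1}
    - {"delta_pos": [0,0,0.3],"dr": [0,0,0],"fingers": 1}
    - {"delta_pos": [0,0,0.4],"dr": [0,0,0],"fingers": 1}
    - {"delta_pos": [0,0,0.4],"dr": [0,0,0],"fingers": 1}

```text
time: 5.2
tool_pos: [0.5524, 0.0928, 0.1005]
tool_rot: [3.141, 0.0, 1.543]
contact_force: [-0.6, -0.8, -2.9]
opening: 0.0216
grip_force: 24.6
```

>>> step_arm:
  increments:
    - {"delta_pos": [0,0,0.1],"dr": [0,0,0],"fingers": 1}
    - {"delta_pos": [0,0,0.2],"dr": [0,0,0],"fingers": 1}
    - {"delta_pos": [0,0,0.3],"dr": [0,0,0],"fingers": 1}
    - {"delta_pos": [0,0,0.3],"dr": [0,0,0],"fingers": 1}
    - {"delta_pos": [0,0,0.3],"dr": [0,0,0],"fingers": 1}

```text
time: 5.82
tool_pos: [0.5529, 0.0925, 0.0987]
tool_rot: [3.14, 0.0, 1.543]
contact_force: [-3.5, -2.9, 7.2]
opening: 0.0217
grip_force: 24.9
```

>>> step_arm:
  increments:
    - {"delta_pos": [0,0,-0.1],"dr": [0,0,0],"fingers": 0.4}
    - {"delta_pos": [0,0,-0.1],"dr": [0,0,0],"fingers": 0.2}
    - {"delta_pos": [0,0,-0.1],"dr": [0,0,0],"fingers": -0.1}
    - {"delta_pos": [0,0,-1],"dr": [0,0,0],"fingers": -0.1}
    - {"delta_pos": [0,0,-5],"dr": [0,0,0],"fingers": -0.1}

```text
time: 6.45
tool_pos: [0.5509, 0.0928, 0.1462]
tool_rot: [-3.136, 0.0, 1.543]
contact_force: [0.3, -0.2, 0.4]
opening: 0.0504
grip_force: 0.0
```

Run:
```python
from h import *
s=robot.observe(); print(s['tool_pos'],s['tool_rot'],s['opening'],s['qpos'])
# pick regrip yaw: view pose above knob: visible region check at final grip
p=viewer.camera_params('wrist'); B=lambda pos,rot:np.block([[R.from_euler('xyz',rot).as_matrix(),np.array(pos)[:,None]],[np.zeros((1,3)),1]])
Tc=np.linalg.inv(B(s['tool_pos'],s['tool_rot']))@np.array(p['T'])
k=np.array([.5487,-.0623]);a=np.radians(88.4);d=np.array([np.cos(a),np.sin(a)])
for yaw in (30,35,40,45,50,55,60,125,130,135,140):
    q=dict(K=p['K'],T=B([*k,.098],[np.pi,0,np.radians(yaw)])@Tc)
    print(yaw,[proj(q,[*(k+d*r),.124]).round().tolist() for r in(.142,.153,.164,.177)])
```

```text
[0.55086139 0.09278857 0.14619395] [-3.13646559e+00  3.63917194e-04  1.54257308e+00] 0.05036043565687002 [ 2.97216969e-02  4.58213560e-01  1.51427126e+00 -7.19662246e-05
  1.17424737e+00  5.79738466e-02]
30 [[7.0, 128.0], [-20.0, 113.0], [-48.0, 97.0], [-83.0, 77.0]]
35 [[20.0, 100.0], [-7.0, 82.0], [-35.0, 63.0], [-69.0, 40.0]]
40 [[35.0, 73.0], [9.0, 52.0], [-18.0, 30.0], [-51.0, 3.0]]
45 [[53.0, 47.0], [28.0, 23.0], [3.0, -2.0], [-29.0, -33.0]]
50 [[75.0, 22.0], [52.0, -5.0], [27.0, -33.0], [-2.0, -67.0]]
55 [[100.0, -0.0], [78.0, -30.0], [56.0, -61.0], [29.0, -99.0]]
60 [[127.0, -21.0], [108.0, -53.0], [88.0, -86.0], [64.0, -128.0]]
125 [[553.0, 14.0], [576.0, -14.0], [599.0, -43.0], [628.0, -78.0]]
130 [[576.0, 38.0], [600.0, 13.0], [625.0, -13.0], [656.0, -45.0]]
135 [[595.0, 64.0], [621.0, 42.0], [648.0, 19.0], [680.0, -10.0]]
140 [[612.0, 91.0], [638.0, 71.0], [666.0, 51.0], [700.0, 27.0]]
```

>>> step_arm:
  increments:
    - {"delta_pos": [0,0,-4],"dr": [0,0,3],"fingers": -0.1}
    - {"delta_pos": [-4,0,-7.3],"dr": [0,0,8],"fingers": -0.3}
    - {"delta_pos": [-8.5,0,-7.3],"dr": [0,0,13],"fingers": -0.3}
    - {"delta_pos": [-12.4,0,-7.3],"dr": [0,0,13],"fingers": -0.3}
    - {"delta_pos": [-12.4,0,-7.3],"dr": [0,0,13],"fingers": -0.3}

```text
time: 7.08
tool_pos: [0.5489, -0.0335, 0.221]
tool_rot: [3.141, 0.0, 1.312]
contact_force: [-0.3, 0.5, 0.9]
opening: 0.0592
grip_force: 0.0
```

>>> step_arm:
  increments:
    - {"delta_pos": [0,0,0],"dr": [0,0,0],"fingers": -0.3}
    - {"delta_pos": [0,0,0],"dr": [0,0,0],"fingers": -0.3}
    - {"delta_pos": [0,0,0],"dr": [0,0,0],"fingers": -0.3}
    - {"delta_pos": [0,0,0],"dr": [0,0,0],"fingers": -0.3}
    - {"delta_pos": [0,0,0],"dr": [0,0,0],"fingers": -0.3}

```text
time: 7.7
tool_pos: [0.5489, -0.0309, 0.2203]
tool_rot: [3.142, 0.0, 1.316]
contact_force: [0.3, 0.5, -0.2]
opening: 0.0595
grip_force: 0.0
```

Run:
```python
from h import *
s=robot.observe(); print(s['tool_pos'],s['tool_rot'],s['opening']); p=snap('wrist','w3.png')
import json; json.dump(dict(K=np.array(p['K']).tolist(),T=np.array(p['T']).tolist()),open('w3.json','w'))
```

```text
[ 0.54886109 -0.03087189  0.22034491] [3.14156231e+00 7.55614894e-05 1.31612558e+00] 0.05948426294977603
```

View pics/w3.png

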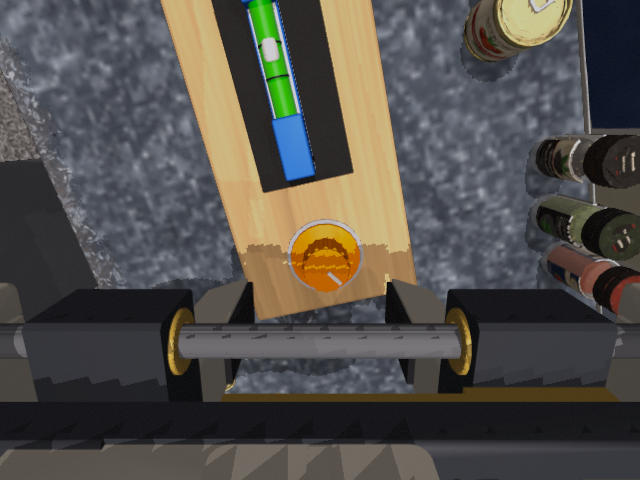

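Run:
```python
from h import *
import json; p=json.load(open('w3.json'))
im=cv2.imread('pics/w3.png')[:,:,::-1].astype(float)
# vial axis positions in 3D: level axis at world z ~.12, near the line; sample by r from knob axis
k=np.array([.5487,-.0623]); 
a=ray(p,288,117,.115); b=ray(p,262,10,.12); print(a,b)
d=(b-a)[:2]/np.linalg.norm((b-a)[:2]); print('axis',np.degrees(np.arctan2(*d[::-1])))
# level near end top corners
e1,e2=ray(p,292,181,.125),ray(p,315,175,.125); print('end',e1,e2)
for t in np.arange(-.004,.066,.001):
    q=proj(p,[*(a[:2]+d*t),.12]); 
    c=im[int(round(q[1])),int(round(q[0]))] if 0<=q[1]<479 else None
    print(round(t*1000),q.round(1).tolist(),c)
crop=cv2.resize(im[0:130,230:330,::-1].astype('uint8'),None,fx=6,fy=4.5,interpolation=cv2.INTER_CUBIC); cv2.imwrite('pics/w3c.png',crop)
```

```text
[0.54874103 0.05576332 0.115     ] [0.55079118 0.12394536 0.12      ]
axis 88.2777010812696
end [0.54020743 0.01215855 0.125     ] [0.5573687  0.01214246 0.125     ]
-4 [288.8, 122.5] [ 69. 135. 213.]
-3 [288.5, 121.1] [ 70. 136. 213.]
-2 [288.1, 119.6] [ 69. 136. 213.]
-1 [287.8, 118.2] [ 66. 131. 213.]
0 [287.4, 116.7] [ 42. 110. 198.]
1 [287.1, 115.3] [ 82. 185.  93.]
2 [286.7, 113.8] [ 90. 198.  61.]
3 [286.4, 112.3] [ 94. 198.  67.]
4 [286.0, 110.9] [ 91. 197.  64.]
5 [285.7, 109.4] [ 90. 197.  60.]
6 [285.3, 107.9] [ 96. 198.  69.]
7 [285.0, 106.4] [ 93. 198.  65.]
8 [284.6, 105.0] [ 91. 198.  64.]
9 [284.3, 103.5] [ 94. 198.  68.]
10 [283.9, 102.0] [ 92. 197.  65.]
11 [283.6, 100.5] [ 90. 198.  62.]
12 [283.2, 99.0] [ 96. 198.  68.]
13 [282.9, 97.5] [ 94. 198.  68.]
14 [282.5, 96.0] [ 98. 198.  71.]
15 [282.1, 94.5] [ 96. 198.  69.]
16 [281.8, 93.0] [ 91. 197.  63.]
17 [281.4, 91.5] [ 98. 198.  70.]
18 [281.1, 90.0] [ 95. 197.  66.]
19 [280.7, 88.5] [ 94. 197.  65.]
20 [280.3, 87.0] [ 98. 198.  70.]
21 [280.0, 85.4] [ 96. 198.  66.]
22 [279.6, 83.9] [ 94. 197.  66.]
23 [279.3,
[... 748 characters left out ...]
.0] [203. 203. 210.]
46 [270.7, 46.4] [204. 203. 210.]
47 [270.3, 44.8] [204. 203. 210.]
48 [269.9, 43.2] [204. 203. 210.]
49 [269.5, 41.6] [204. 203. 210.]
50 [269.1, 40.0] [204. 203. 210.]
51 [268.8, 38.4] [204. 203. 203.]
52 [268.4, 36.7] [142. 197. 132.]
53 [268.0, 35.1] [ 97. 197.  71.]
54 [267.6, 33.5] [ 95. 197.  69.]
55 [267.2, 31.9] [ 99. 197.  72.]
56 [266.8, 30.2] [ 95. 197.  68.]
57 [266.4, 28.6] [102. 197.  75.]
58 [266.0, 27.0] [ 97. 197.  72.]
59 [265.6, 25.3] [ 95. 197.  67.]
60 [265.3, 23.7] [100. 197.  72.]
61 [264.9, 22.0] [ 97. 198.  70.]
62 [264.5, 20.4] [ 99. 197.  72.]
63 [264.1, 18.7] [ 99. 197.  71.]
64 [263.7, 17.0] [ 95. 197.  67.]
65 [263.3, 15.4] [ 99. 198.  72.]
```

View pics/w3c.png

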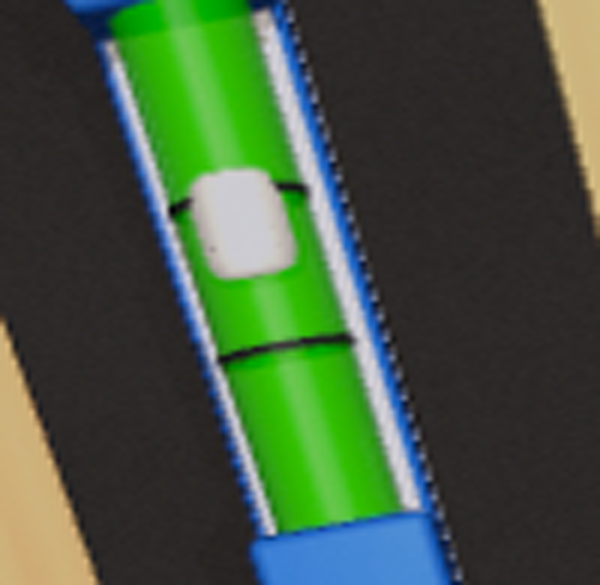

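The level lies upright on the mat. The bubble is at crop (245,222), straddling the far ring. It reads about +7.1 mm towards the pivot, so with the board pressed it would be about +12 mm, which needs about 1.2 rad anticlockwise. The knob flange is at (325,257) in the full view.

Run:
```python
from h import *
import json; p=json.load(open('w3.json'))
im=cv2.imread('pics/w3.png'); hsv=cv2.cvtColor(im,cv2.COLOR_BGR2HSV)
m=cv2.inRange(hsv,(8,200,90),(22,255,255)); m[:205]=0;m[310:]=0;m[:,:275]=0;m[:,375:]=0
n,l,st,c=cv2.connectedComponentsWithStats(m); k=1+np.argmax(st[1:,4]); print(st[k],c[k])
hull=cv2.convexHull(np.argwhere(l==k)[:,::-1].astype(np.float32)); e=cv2.fitEllipse(hull); print(e)
f=ray(p,*e[0],.0885); print(f, [np.linalg.norm(ray(p,e[0][0]-e[1][0]/2,e[0][1],.0885)-ray(p,e[0][0]+e[1][0]/2,e[0][1],.0885))])
s=robot.observe(); k=f[:2]
for yaw in(56,60,64): print(yaw,togo([*k,.13],np.radians(yaw)),togo([*k,.09],np.radians(yaw)))
B=lambda pos,rot:np.block([[rot.as_matrix(),np.array(pos)[:,None]],[np.zeros((1,3)),1]])
Tc=np.linalg.inv(B(s['tool_pos'],R.from_euler('xyz',s['tool_rot'])))@np.array(p['T'])
a=np.radians(88.3);d=np.array([np.cos(a),np.sin(a)]); perp=np.array([-d[1],d[0],0])
c0=np.array([.5495,.0935])
for tilt in(0,-6,6,12):
  for yaw in(122,126,130,134):
    q=dict(K=p['K'],T=B([*k,.097],R.from_rotvec(perp*np.radians(tilt))*R.from_euler('xyz',[np.pi,0,np.radians(yaw)]))@Tc)
    print(tilt,yaw,[proj(q,[*(c0+d*r),.126]).round().tolist() for r in(-.0105,0,.0105)])
```

```text
[ 291  224   69   68 3202] [324.11898813 257.87226733]
((324.98834228515625, 256.7286682128906), (67.05257415771484, 67.59191131591797), 87.62250518798828)
[ 0.54655172 -0.06137358  0.0885    ] [np.float64(0.05794949147689287)]
56 (array([-3.01,  0.55,  9.03]), array([ 0. ,  0. , 19.4])) (array([-3.01,  0.55, 13.03]), array([ 0. ,  0. , 19.4]))
60 (array([-3.01,  0.55,  9.03]), array([ 0. ,  0. , 15.4])) (array([-3.01,  0.55, 13.03]), array([ 0. ,  0. , 15.4]))
64 (array([-3.01,  0.55,  9.03]), array([ 0. ,  0. , 11.4])) (array([-3.01,  0.55, 13.03]), array([ 0. ,  0. , 11.4]))
0 122 [[544.0, -10.0], [565.0, -39.0], [587.0, -70.0]]
0 126 [[565.0, 8.0], [588.0, -19.0], [611.0, -47.0]]
0 130 [[584.0, 29.0], [608.0, 4.0], [633.0, -22.0]]
0 134 [[600.0, 50.0], [626.0, 27.0], [652.0, 4.0]]
-6 122 [[526.0, -1.0], [543.0, -26.0], [560.0, -52.0]]
-6 126 [[545.0, 16.0], [563.0, -7.0], [582.0, -31.0]]
-6 130 [[562.0, 34.0], [582.0, 13.0], [602.0, -9.0]]
-6 134 [[578.0, 53.0], [598.0, 34.0], [619.0, 14.0]]
6 122 [[563.0, -16.0], [589.0, -50.0], [617.0, -86.0]]
6 126 [[585.0, 4.0], [613.0, -27.0], [643.0, -60.0]]
6 130 [[605.0, 26.0], [635.0, -3.0], [666.0, -33.0]]
6 134 [[623.0, 49.0], [654.0, 23.0], [687.0, -4.0]]
12 122 [[581.0, -17.0], [614.0, -57.0], [650.0, -100.0]]
12 126 [[605.0, 5.0], [640.0, -32.0], [678.0, -71.0]]
12 130 [[626.0, 28.0], [663.0, -5.0], [703.0, -41.0]]
12 134 [[645.0, 53.0], [683.0, 23.0], [725.0, -9.0]]
```

>>> step_arm:
  increments:
    - {"delta_pos": [-1.5,0.3,2],"dr": [0,0,6],"fingers": -0.3}
    - {"delta_pos": [-3.0,0.58,5],"dr": [0,0,10.4],"fingers": -0.3}
    - {"delta_pos": [-3.0,0.58,8],"dr": [0,0,10.4],"fingers": -0.3}
    - {"delta_pos": [-3.0,0.58,11],"dr": [0,0,10.4],"fingers": -0.3}
    - {"delta_pos": [-3.0,0.58,12.4],"dr": [0,0,10.4],"fingers": -0.3}

```text
time: 8.38
tool_pos: [0.5461, -0.0615, 0.0949]
tool_rot: [-3.139, 0.0, 1.134]
contact_force: [0.8, -0.1, -0.4]
opening: 0.0595
grip_force: 0.0
```

>>> step_arm:
  increments:
    - {"delta_pos": [0,0,0],"dr": [0,0,0],"fingers": 0}
    - {"delta_pos": [0,0,0],"dr": [0,0,0],"fingers": 0.2}
    - {"delta_pos": [0,0,0],"dr": [0,0,0],"fingers": 1}
    - {"delta_pos": [0,0,0],"dr": [0,0,0],"fingers": 1}
    - {"delta_pos": [0,0,0],"dr": [0,0,0],"fingers": 1}
  newtons: 30

```text
time: 9.0
tool_pos: [0.5473, -0.0616, 0.0971]
tool_rot: [3.14, -0.0, 1.134]
contact_force: [-0.7, 1.3, 4.6]
opening: 0.0327
grip_force: 30.0
```

>>> step_arm:
  increments:
    - {"delta_pos": [0,0,0.15],"dr": [0,0,0],"fingers": 1}
    - {"delta_pos": [0,0,0.3],"dr": [0,0,0],"fingers": 1}
    - {"delta_pos": [0,0,0.45],"dr": [0,0,0],"fingers": 1}
    - {"delta_pos": [0,0,0.6],"dr": [0,0,0],"fingers": 1}
    - {"delta_pos": [0,0,0.6],"dr": [0,0,0],"fingers": 1}

```text
time: 9.62
tool_pos: [0.5477, -0.0624, 0.0914]
tool_rot: [3.139, 0.0, 1.134]
contact_force: [-1.5, -1.1, 10.3]
opening: 0.0327
grip_force: 30.1
```

>>> step_arm:
  increments:
    - {"delta_pos": [0,0,0.1],"dr": [0,0,0],"fingers": 1}
    - {"delta_pos": [0,0,0.1],"dr": [0,0,0],"fingers": 1}
    - {"delta_pos": [0,0,0.1],"dr": [0,0,0],"fingers": 1}
    - {"delta_pos": [0,0,0.1],"dr": [0,0,0],"fingers": 1}
    - {"delta_pos": [0,0,0.1],"dr": [0,0,0],"fingers": 1}

```text
time: 10.25
tool_pos: [0.5482, -0.0624, 0.0911]
tool_rot: [3.138, -0.0, 1.134]
contact_force: [-1.8, -0.1, 13.0]
opening: 0.0327
grip_force: 30.1
```

>>> step_arm:
  increments:
    - {"delta_pos": [0,0,-0.11],"dr": [0,0,-6],"fingers": 1}
    - {"delta_pos": [0,0,-0.22],"dr": [0,0,-12],"fingers": 1}
    - {"delta_pos": [0,0,-0.33],"dr": [0,0,-18],"fingers": 1}
    - {"delta_pos": [0,0,-0.44],"dr": [0,0,-24],"fingers": 1}
    - {"delta_pos": [0,0,-0.53],"dr": [0,0,-29],"fingers": 1}

```text
time: 10.88
tool_pos: [0.5485, -0.0618, 0.0965]
tool_rot: [3.137, 0.001, 1.643]
contact_force: [-1.4, 2.2, 13.2]
opening: 0.033
grip_force: 30.0
```

>>> step_arm:
  increments:
    - {"delta_pos": [0,0,-0.13],"dr": [0,0,-7],"fingers": 1}
    - {"delta_pos": [0,0,-0.26],"dr": [0,0,-14],"fingers": 1}
    - {"delta_pos": [0,0,-0.39],"dr": [0,0,-21],"fingers": 1}
    - {"delta_pos": [0,0,-0.52],"dr": [0,0,-28],"fingers": 1}
    - {"delta_pos": [0,0,-0.64],"dr": [0,0,-34],"fingers": 1}

```text
time: 11.5
tool_pos: [0.5485, -0.0607, 0.1029]
tool_rot: [3.137, 0.002, 2.236]
contact_force: [0.5, 6.2, 13.5]
opening: 0.0329
grip_force: 30.0
```

>>> step_arm:
  increments:
    - {"delta_pos": [0,0,-0.05],"dr": [0,0,-3],"fingers": 1}
    - {"delta_pos": [0,0,-0.1],"dr": [0,0,-5.5],"fingers": 1}
    - {"delta_pos": [0,0,-0.1],"dr": [0,0,-5.5],"fingers": 1}
    - {"delta_pos": [0,0,-0.1],"dr": [0,0,-5.5],"fingers": 1}
    - {"delta_pos": [0,0,-0.1],"dr": [0,0,-5.5],"fingers": 1}

```text
time: 12.12
tool_pos: [0.5484, -0.0605, 0.1039]
tool_rot: [3.138, 0.002, 2.329]
contact_force: [-1.1, 6.3, 13.7]
opening: 0.0329
grip_force: 30.0
```

>>> step_arm:
  increments:
    - {"delta_pos": [0,0,0],"dr": [0,0,0],"fingers": 1}
    - {"delta_pos": [0,0,0],"dr": [0,0,0],"fingers": 1}
    - {"delta_pos": [0,0,0],"dr": [0,0,0],"fingers": 1}
    - {"delta_pos": [0,0,0],"dr": [0,0,0],"fingers": 1}
    - {"delta_pos": [0,0,0],"dr": [0,0,0],"fingers": 1}

```text
time: 12.75
tool_pos: [0.5484, -0.0605, 0.1039]
tool_rot: [3.137, 0.002, 2.329]
contact_force: [-0.2, 7.6, 12.3]
opening: 0.0331
grip_force: 30.0
```

Run:
```python
from h import *
import json
s=robot.observe(); print(s['tool_pos'],s['tool_rot'],s['contact_force']); p=snap('wrist','w4.png',(520,0,640,100),6)
snap('top','t4f.png')
json.dump(dict(K=np.array(p['K']).tolist(),T=np.array(p['T']).tolist()),open('w4.json','w'))
```

```text
[ 0.54844663 -0.0605409   0.10385765] [3.13749422e+00 2.08359368e-03 2.32909718e+00] [-0.21580806  7.57350711 12.32829998]
```

View pics/w4.png

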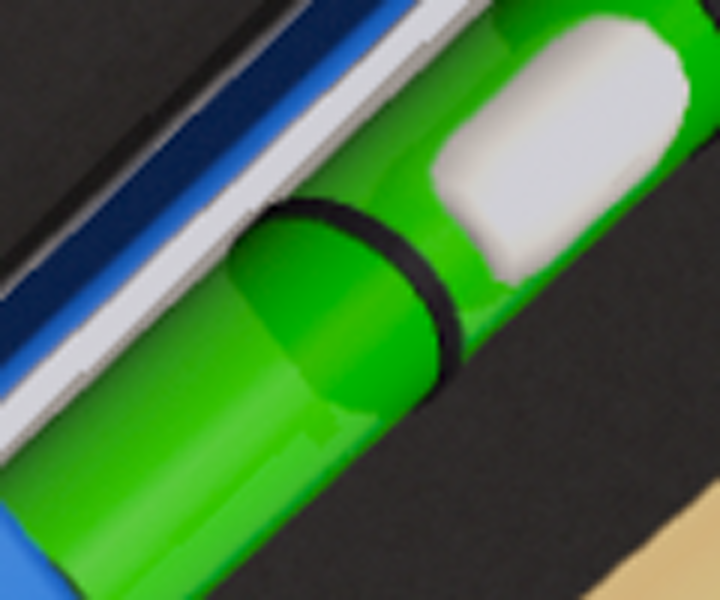

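The bubble runs from crop (475,230) to (668,42). The near ring crosses its line at about (425,278) and the far ring is just visible at the corner (712,15). I'll put numbers on that.

Run:
```python
from h import *
import json; p=json.load(open('w4.json'))
im=cv2.imread('pics/full_w4.png')[:,:,::-1].astype(np.float32)
f=lambda a,b,z=.127: ray(p,520+(a+.5)/6-.5,(b+.5)/6-.5,z)
a=np.radians(88.3);d=np.array([np.cos(a),np.sin(a),0]); n=np.array([d[1],-d[0],0])
for nm,q in dict(bnear=(475,230),bfar=(668,42),bmid=(567,148),ringTopL=(272,207),ring=(425,278),ringR=(450,370),edgeL=(490,5),farR=(708,148),farT=(710,12)).items():
    P=f(*q); print(nm,(P@d*1000).round(1),(P@n*1000).round(1))
# lines of constant lateral coordinate through bubble: brightness profile
c=f(567,148)
for off in(-2,0,2):
  t=np.arange(-22,20,.5); px=np.array([proj(p,c+d*x/1000+n*off/1000) for x in t],np.float32)
  v=cv2.remap(im,px[None,:,0],px[None,:,1],cv2.INTER_LINEAR)[0]
  print(off,[(float(x),int(r),int(g)) for x,(r,g,b),q in zip(t,v,px) if q[0]<639 and q[1]>0 and (r>140 or g<110)])
```

```text
bnear 105.0 547.7
bfar 119.2 547.2
bmid 111.7 547.8
ringTopL 96.8 537.7
ring 101.3 547.8
ringR 99.4 553.4
edgeL 112.6 537.8
farR 117.9 554.0
farT 121.9 547.6
-2 [(-11.0, 38, 40), (-10.5, 44, 42), (-10.0, 45, 74), (-7.0, 146, 154), (-6.5, 184, 177), (-6.0, 201, 195), (-5.5, 208, 206), (-5.0, 207, 207), (-4.5, 207, 207), (-4.0, 207, 207), (-3.5, 207, 207), (-3.0, 207, 207), (-2.5, 207, 207), (-2.0, 207, 206), (-1.5, 207, 206), (-1.0, 207, 207), (-0.5, 207, 207), (0.0, 207, 206), (0.5, 207, 206), (1.0, 207, 207), (1.5, 208, 207), (2.0, 207, 207), (2.5, 207, 207), (3.0, 207, 206), (3.5, 207, 206), (4.0, 207, 207), (4.5, 207, 206), (5.0, 207, 207), (5.5, 207, 206), (6.0, 207, 206), (6.5, 207, 206), (7.0, 182, 196)]
0 [(-11.0, 35, 42), (-10.5, 44, 42), (-10.0, 45, 53), (-6.5, 175, 169), (-6.0, 201, 195), (-5.5, 207, 206), (-5.0, 207, 207), (-4.5, 207, 207), (-4.0, 207, 207), (-3.5, 207, 206), (-3.0, 207, 206), (-2.5, 207, 206), (-2.0, 207, 206), (-1.5, 207, 207), (-1.0, 207, 207), (-0.5, 207, 206), (0.0, 207, 206), (0.5, 207, 207), (1.0, 207, 207), (1.5, 207, 207), (2.0, 207, 207), (2.5, 207, 206), (3.0, 207, 207), (3.5, 207, 206), (4.0, 207, 206), (4.5, 207, 206), (5.0, 207, 206), (5.5, 207, 206), (6.0, 207, 206), (6.5, 207, 206), (7.0, 207, 206), (7.5, 165, 197), (10.5, 35, 38)]
2 [(-11.0, 29, 26), (-10.5, 34, 30), (-10.0, 35, 59), (-6.5, 179, 173), (-6.0, 196, 190), (-5.5, 206, 206), (-5.0, 207, 206), (-4.5, 207, 207), (-4.0, 208, 207), (-3.5, 207, 206), (-3.0, 207, 207), (-2.5, 207, 207), (-2.0, 207, 207), (-1.5, 207, 207), (-1.0, 207, 207), (-0.5, 207, 207), (0.0, 207, 207), (0.5, 207, 207), (1.0, 207, 207), (1.5, 207, 207), (2.0, 207, 207), (2.5, 207, 207), (3.0, 207, 207), (3.5, 207, 206), (4.0, 207, 206), (4.5, 207, 206), (5.0, 207, 206), (5.5, 207, 206), (6.0, 206, 206), (6.5, 206, 206), (7.0, 194, 201)]
```

>>> step_arm:
  increments:
    - {"delta_pos": [0,0,-0.03],"dr": [0,0,-1.7],"fingers": 1}
    - {"delta_pos": [0,0,-0.03],"dr": [0,0,-1.7],"fingers": 1}
    - {"delta_pos": [0,0,-0.03],"dr": [0,0,-1.7],"fingers": 1}
    - {"delta_pos": [0,0,-0.03],"dr": [0,0,-1.7],"fingers": 1}
    - {"delta_pos": [0,0,-0.03],"dr": [0,0,-1.7],"fingers": 1}

```text
time: 13.48
tool_pos: [0.5484, -0.0604, 0.1042]
tool_rot: [3.137, 0.002, 2.359]
contact_force: [-0.2, 5.9, 13.9]
opening: 0.033
grip_force: 30.0
```

>>> step_arm:
  increments:
    - {"delta_pos": [0,0,0],"dr": [0,0,0],"fingers": 1}
    - {"delta_pos": [0,0,0],"dr": [0,0,0],"fingers": 1}
    - {"delta_pos": [0,0,0],"dr": [0,0,0],"fingers": 1}
    - {"delta_pos": [0,0,0],"dr": [0,0,0],"fingers": 1}
    - {"delta_pos": [0,0,0],"dr": [0,0,0],"fingers": 1}

```text
time: 14.1
tool_pos: [0.5484, -0.0605, 0.1042]
tool_rot: [3.137, 0.002, 2.359]
contact_force: [-0.9, 6.5, 13.6]
opening: 0.0329
grip_force: 30.0
```

>>> step_arm:
  increments:
    - {"delta_pos": [0,0,0],"dr": [0,0,0],"fingers": 1}
    - {"delta_pos": [0,0,0],"dr": [0,0,0],"fingers": 1}
    - {"delta_pos": [0,0,0],"dr": [0,0,0],"fingers": 1}
    - {"delta_pos": [0,0,0],"dr": [0,0,0],"fingers": 1}
    - {"delta_pos": [0,0,0],"dr": [0,0,0],"fingers": 1}

```text
time: 14.72
tool_pos: [0.5484, -0.0605, 0.1042]
tool_rot: [3.137, 0.002, 2.359]
contact_force: [-0.4, 6.0, 15.0]
opening: 0.0332
grip_force: 30.0
```

Run:
```python
from h import *
s=robot.observe(); print(s['tool_pos'],s['tool_rot'],s['contact_force']); p=snap('wrist','w5.png',(520,0,640,100),6)
im=cv2.imread('pics/full_w5.png')[:,:,::-1].astype(np.float32)
c=ray(p,520+567.5/6-.5,148.5/6-.5,.127)
a=np.radians(88.3);d=np.array([np.cos(a),np.sin(a),0]); t=np.arange(-14,14,.25)
px=np.array([proj(p,c+d*x/1000) for x in t],np.float32)
v=cv2.remap(im,px[None,:,0],px[None,:,1],cv2.INTER_LINEAR)[0]
ok=(px[:,0]<639)&(px[:,1]>0); w=t[ok&(v[:,0]>130)]; k=t[ok&(v[:,1]<110)]; print(w[0],w[-1],k)
```

```text
[ 0.54844945 -0.06048245  0.10415909] [3.13748032e+00 2.12678478e-03 2.35875288e+00] [-0.43516687  5.97215037 15.02219158]
-7.0 5.0 [-12.   -11.75 -11.5  -11.25 -11.   -10.75 -10.5    9.25   9.5    9.75
  10.    10.25]
```

View pics/w5.png

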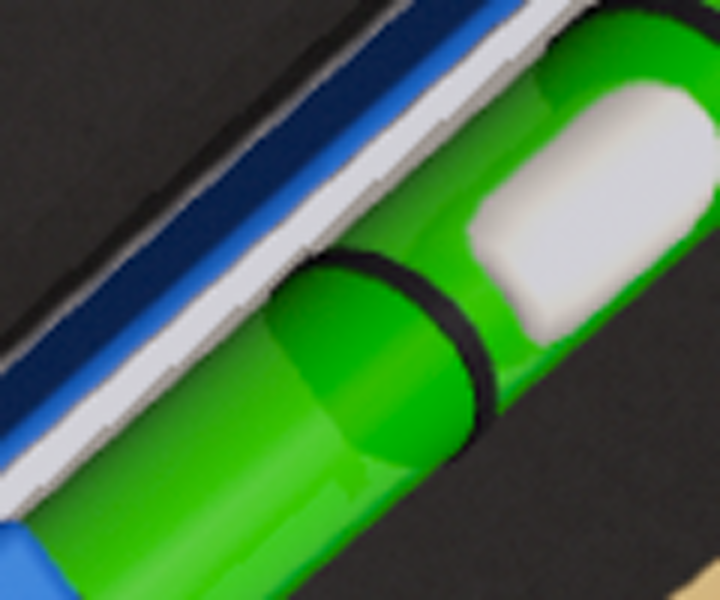

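The far ring is now clearly visible at (680,10), the near one at (440,310), and the bubble lies between them, centred near (600,210). I'll redo the profile along the bubble's own midline.

Run:
```python
from h import *
p=viewer.camera_params('wrist')
im=cv2.imread('pics/full_w5.png')[:,:,::-1].astype(np.float32)
c=ray(p,520+600/6,211/6,.127)
a=np.radians(88.3);d=np.array([np.cos(a),np.sin(a),0]);n=np.array([d[1],-d[0],0]); t=np.arange(-14,14,.25)
for o in(-4,-3,-2,-1,0,1):
    px=np.array([proj(p,c+d*x/1000+n*o/1000) for x in t],np.float32)
    v=cv2.remap(im,px[None,:,0],px[None,:,1],cv2.INTER_LINEAR)[0]
    ok=(px[:,0]<639)&(px[:,1]>0); w=t[ok&(v[:,0]>130)]; k=t[ok&(v[:,1]<90)]; kn,kf=k[k<0],k[k>0]
    print(o,w[0],w[-1],(w[0]+w[-1])/2,kn.mean(),kf.mean() if len(kf) else None, t[ok][-1])
```

```text
-4 -6.75 6.0 -0.375 -10.625 10.125 10.25
-3 -7.0 6.75 -0.125 -10.5 None 9.75
-2 -7.0 7.25 0.125 -10.25 None 9.0
-1 -6.75 7.5 0.375 -10.125 None 8.5
0 -6.75 7.5 0.375 -10.0 None 8.0
1 -6.75 7.25 0.25 -10.125 None 7.25
```

```bash
python3 -c "
from h import *
print(robot.hand_in())"
```

```text
the job is handed in; nothing more can be done
None
```

I handed the job in with the level upright on the mat and released. The arm is still holding the knob and pressing the board down with about 14 N, and the last camera measurement put the bubble within about 0.3 mm of centre.

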